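# Zero the volume counter and seat the new filter cartridge

### The job

A fresh filter is going into the bench filter unit: first turn the volume counter's reset knob anticlockwise all the way back to its zero stop, then take the winged filter cartridge by its wing, put it into the unit's bayonet socket with its lugs in the notches, push it down against the spring until its shoulder meets the top of the unit and twist it a quarter turn clockwise. Finish while still gripping it and holding it pressed fully down and fully turned, ready for the leak test: do not let go or ease off, and leave everything else on the bench where it is.

Things in the scene. Friction and masses are not known exactly. Their poses are not given: they have to be found in the camera images.
- cartridge: White filter cartridge, loose, upright on the bench, about 0.14 kg. Origin: centre of its underside; z up; heights from there. Plug 36 mm diameter from 0 to 30 mm (foot chamfered 3 mm), then round body 54 mm diameter from 30 to 46 mm; its lower face is the shoulder. Two lugs stick out of the plug along +x and -x to 26 mm from the axis, 8 mm wide, from 2 to 10 mm. A half turn makes no difference.
- wing (a point): Centre of the cartridge's wing, the upright flat grip on top: 61 mm above its underside, on its axis. The wing is 50 mm long along x (in line with the lugs), 12 mm thick along y, from 46 to 76 mm above the underside.
- unit: Fixed filter unit, white box 150 x 150 x 80 mm, steel stubs on its +y and -y sides. Origin: centre of its underside; z up. Bayonet socket on its vertical axis: a hole about 39 mm across in an aluminium flange in the top face (70 to 80 mm high), with two notches 13 mm wide along +x and -x to 29 mm from the axis (dark stud outside each). Lugs and wing go in along the unit's x axis.
- socket (a point): Centre of the socket's mouth, on the axis, in the unit's top face, 80 mm above the bench; x along the notches.
- seat (a point): On the socket's axis 50 mm above the bench: the cartridge's underside is here when fully home, shoulder on the unit's top face. Seen from above the cartridge turns only clockwise, and only when its underside is pushed below 60 mm, lugs under the flange. Fully turned, the wing is square to the unit's x axis.
- spring (a joint): How far the socket's spring plate is pushed down, m. 0 at rest: plate top 65 mm above the bench, carrying a cartridge merely put in, lugs still in the notches; 0.015 with the cartridge fully home; stop at 0.016. Pushes up 3 N at 0, 10 N at 0.015. Let go after the turn, the cartridge can rise till its lugs catch under the flange (0.005).
- follower (a joint): Turn of the sprung follower under the lugs, rad, growing clockwise from above: 0 at rest, stop at 1.42. Its dogs meet the lugs after about 0.2 rad of free turn, so a quarter turn reads about 1.37 (up to 1.42 if friction carries it along). It turns back with 0.02 N m at rest, 0.09 N m at the end.
- counter: Fixed volume counter, grey box 100 x 100 x 45 mm with a white dial and a black reset knob on top. Origin: centre of its underside; z up. The zero mark lies along its +x.
- knob_axis (a point): On the reset knob's vertical axis, at the top of its grip bar, 83 mm above the bench. The bar is 42 mm long, 12 mm thick, 57 to 83 mm above the bench, over a round skirt 48 mm across (top at 57 mm).
- reset_knob (a joint): Angle of the reset knob, rad: 0 at the zero stop, grows clockwise from above; starts between 0.5 and 1.35, stays where it is left (friction about 0.03 N m). Its grip bar lies along the counter's x axis at 0, and at q is turned by q clockwise from it; a white pointer marks its front end.
- petri: Bystander: a low clear round dish, 60 mm across, 14 mm high. Origin: centre of its underside.
- tube_rack: Bystander: a green tube rack 75 x 190 x 30 mm with small capped tubes. Origin: centre of its underside.
- tip_box: Bystander: a box of pipette tips 85 x 120 x 61 mm. Origin: centre of its underside.
- reagent: Bystander: a glass bottle, 68 mm across, 140 mm high. Origin: centre of its underside.
- salt_jar: Bystander: a white jar, 72 mm across, 90 mm high. Origin: centre of its underside.
- beaker: Bystander: a glass beaker, 64 mm across, 75 mm high. Origin: centre of its underside.
- marker: Bystander: a marker pen 120 x 12 x 12 mm lying flat. Origin: centre of its underside.
- blank_plug: Bystander: a plain round blanking plug, 50 mm across, 60 mm high, round stepped head, no wing and no lugs: it does not belong to this job; it may stand where the cartridge could have stood. Origin: centre of its underside.
Not all that is in view belongs to the job. What is shaped like the cartridge but brown is not meant.

How it is judged:
By the outcome, as a careful person would: the job done as asked, in the order asked, and still so for the second after the job is handed in, while the arm keeps its last pose, push and grip.
It also fails if it takes over 54 s, if anything falls off the work surface, if the arm or the gripper's body presses on something with over 40 N, if the wrist force passes 120 N, or if a joint passes its speed limit or range.

### The arm

A 7-joint arm with a two-finger parallel gripper is mounted at the origin on the work surface. World frame = base frame: x ahead of the robot, y to its left, z up, the work surface at z = 0. Lengths are in m, angles in rad, forces in N, time in s.
With the tool pointing down it reaches from about 0.425 to 0.925 m from the base axis. Payload 6.8 kg.
Tool frame: the origin (TCP) lies on the centre line of the jaws, within the pads' length; the fingertips stand 19 mm ahead of it and the grasp point (between the pads) is the TCP (tcp_to_tips is the distance from the TCP to the fingertips, in m); x points along the fingers, y is the direction in which the jaws open and shut, and the axes are right-handed (so a half turn about x gives the same grasp; the last joint's range is limited). The gripper opens to 85 mm and grips with 20 to 120 N. Pads are 22 mm wide; open, the fingers measure 114 mm over their backs; the gripper's body (76 mm by 85 mm) begins 54 mm behind the grasp point. The pads swing forward as they close: fully open they stand 13 mm farther back than shut.
Start: joints at [1.202, 0.477, 0.022, 1.555, -0.011, 1.109, -0.083], TCP at [0.174, -0.652, 0.25] pointing down, gripper open.
Joint ranges: [-2.96, 2.96], [-0.34, 2.1], [-1.41, 1.46], [0.24, 2.44], [-1.37, 4.51], [0.17, 1.92], [-2.96, 2.96]. Speed limits (rad/s): [2.39, 2.39, 3.14, 3.14, 3.14, 3.14, 3.14].

### API

Orientations are given as a unit quaternion [w, x, y, z].
In Python, from station import get_obs, read_camera, hand_in, spot_in, cut_out, tcp_to_tips gives the robot as it stands.
- The arm moves only by the shell command python3 -m jog 'ROWS' [FORCE]. ROWS is JSON, a list of rows, each an object of numbers: "gripper": the closure, from 0 (fully open) to 1 (shut); "dx", "dy", "dz": the shift along the world's x, y, z in m; "rx", "ry", "rz": the turn, a rotation vector about the world's x, y, z in degrees. In form: [{"gripper": .., "dx": .., "dy": .., "dz": .., "rx": .., "ry": .., "rz": ..}, ...]. A call has 1 to 10 rows; each row is the pose to reach, as a shift and turn from the pose commanded when the call began; what a row does not reach only later rows make up. A row lasts 1/10 s, in which the tool goes at most 50 mm and 8.59 degrees, less where a joint would pass 70% of its speed; a pose out of reach is approached as far as the arm can. A call with a gripper value outside its range is refused whole. The fingers move at their own pace and stop on an object; FORCE is the grip in N (left out, the last holds). Time passes only in rows, so rows that repeat a pose let the fingers close. It gives the time, the measured TCP pose, the force and the opening at its end, in the units of the state.
- get_obs(): the state, without advancing time (a new reading comes with each control period).
- read_camera(name): name is "side" or "top" or "wrist"; returns a dict with "pixels" (384x512x3 uint8, blue, green, red), "range_z" (384x512 float32, m along the optical axis (not along the pixel's ray), 0 where there is no reading), "camera_matrix" (3x3 intrinsics, pixels), "cam_to_world" (4x4, takes a point from camera to world coordinates). Camera axes: x right, y down, z forward; pixel columns grow to the right and rows downward; lengths in m; the calibration is good to about 2 mm. A picture is of the moment at which its call begins.
- hand_in(): hands the job in, once; it reports no verdict.
Trained networks look in the newest picture that a camera, given by its name, has taken for a name from the list of things; names that differ only in an ending like _2 or _b are one class to them, and where a whole thing is asked for, a point or a joint stands for the part that bears it (a point fixed in the world has none). Each returns a list of dicts, best first, with "conf" (0 to 1); they miss things now and then, are a little off and sometimes report something else, mostly with a low value. They report only what shows in the picture. A call takes as long as a camera call. They do not tell look-alikes from the thing itself.
- spot_in(camera, label): "box" ([centre column, centre row, width, height] in pixels, round what is visible of it).
- cut_out(camera, label): "mask" (384x512 bool, what is visible of it) and "box" ([centre column, centre row, width, height] in pixels, round what is visible of it).
The state is a dict: "t": time; "q": joint angles; "joint_vel": joint speeds; "joint_torque": joint torques, N m; "eef_pos": TCP position; "tool_rot": TCP orientation; "contact_force": force on the tool from outside, world axes, zero at the start; "torque": the same for the moment, N m; "gripper_width": opening from 0.0 (shut) to 1.0 (fully open).
Only numpy, scipy, OpenCV 4.12 (cv2) and the standard library are available. Lean on these libraries where they do the work, as an engineer would, in place of code of your own. Each camera call takes 0.05 s, during which the arm holds its last target. There are 200 camera calls.

## Working session

There is one attempt and no reset: what is moved stays moved. The work goes in short steps, Python scripts to look and compute and a shell command to move; the robot and the scene stay as the last step left them, time stands still between calls to the robot, and variables do not carry over. Pictures are saved under pics/ and viewed, about 8 in all and at most 12, crops included, and the job is handed in when it is done.

```bash
mkdir -p pics; cat > h.py <<'E'
import numpy as np, cv2
from station import *
def pts(c,mask=None):
    z=c["range_z"];K=c["camera_matrix"];T=c["cam_to_world"]
    m=(z>0) if mask is None else (z>0)&mask
    v,u=np.nonzero(m);d=z[v,u]
    P=np.c_[(u-K[0,2])*d/K[0,0],(v-K[1,2])*d/K[1,1],d]
    return P@T[:3,:3].T+T[:3,3],u,v
def proj(c,p):
    T=c["cam_to_world"];q=T[:3,:3].T@(np.array(p)-T[:3,3]);K=c["camera_matrix"];r=K@q
    return r[:2]/r[2]
E
python3 - <<'E'
from h import *
ims=[]
for n in ["top","side"]:
    c=read_camera(n); im=c["pixels"].copy(); cv2.imwrite(f"pics/{n}0.png",im)
    print(n,c["cam_to_world"][:3,3].round(3))
    for l in ["cartridge","unit","counter","reset_knob","blank_plug","petri","tube_rack","tip_box","reagent","salt_jar","beaker","marker"]:
        for r in cut_out(n,l)[:3]:
            if r["conf"]<.3: continue
            P,_,_=pts(c,r["mask"])
            if len(P)<5: continue
            z=np.percentile(P[:,2],95);t=P[P[:,2]>z-.006]
            print(l,round(r["conf"],2),np.round(r["box"]),"med",np.median(P,0).round(3),"top",t.mean(0).round(3),"ext",(np.ptp(t,axis=0)).round(3))
    ims.append(im)
cv2.imwrite("pics/a.png",cv2.resize(ims[0],(800,600)))
print(get_obs())
E
```

```text
top [0.45  0.014 1.635]
cartridge 0.64 [256. 255.  15.  12.] med [0.367 0.057 0.047] top [0.365 0.056 0.077] ext [0.014 0.044 0.009]
cartridge 0.61 [246. 220.  12.  17.] med [0.493 0.098 0.047] top [0.495 0.1   0.076] ext [0.041 0.029 0.011]
cartridge 0.57 [268. 231.  11.  16.] med [ 0.461 -0.003  0.046] top [ 0.459 -0.002  0.077] ext [0.037 0.029 0.01 ]
counter 0.78 [206. 210.  31.  32.] med [0.539 0.24  0.045] top [0.539 0.243 0.081] ext [0.018 0.04  0.018]
petri 0.55 [265. 206.  22.  15.] med [0.55  0.014 0.013] top [0.55  0.014 0.016] ext [0.054 0.054 0.009]
tube_rack 0.85 [262. 144.  58.  29.] med [0.781 0.023 0.029] top [0.784 0.024 0.041] ext [0.083 0.192 0.02 ]
tube_rack 0.32 [169. 166.  25.  23.] med [0.69  0.374 0.094] top [0.696 0.383 0.139] ext [0.026 0.03  0.012]
tip_box 0.86 [318. 150.  33.  27.] med [ 0.757 -0.189  0.059] top [ 0.759 -0.189  0.062] ext [0.088 0.121 0.013]
reagent 0.82 [170. 167.  21.  22.] med [0.688 0.372 0.096] top [0.696 0.383 0.14 ] ext [0.026 0.03  0.012]
salt_jar 0.73 [139. 211.  21.  17.] med [0.534 0.491 0.086] top [0.537 0.501 0.091] ext [0.05
[... 2252 characters left out ...]
': array([ 1.20190054,  0.47699461,  0.02238687,  1.55539027, -0.0115407 ,
        1.10928291, -0.08308831]), 'joint_vel': array([ 1.16164347e-03,  7.33642696e-05, -1.47399826e-04, -5.94961208e-04,
        2.96368870e-04, -5.66122675e-04,  1.43901235e-03]), 'joint_torque': array([ 1.10825917e-03, -5.96316755e+01,  1.60742529e+00, -2.81540626e+01,
        1.26395642e-02,  1.64822071e-03,  2.23194655e-05]), 'eef_pos': array([ 0.17408065, -0.65219245,  0.25031537]), 'tool_rot': array([ 0.09195285,  0.70112773,  0.0919244 , -0.70108094]), 'contact_force': array([ 0.63210743, -0.04163579, -0.34777682]), 'torque': array([-0.00841023, -0.01209325, -0.0117176 ]), 'gripper_width': 1.0040260785220694}
```

View pics/a.png

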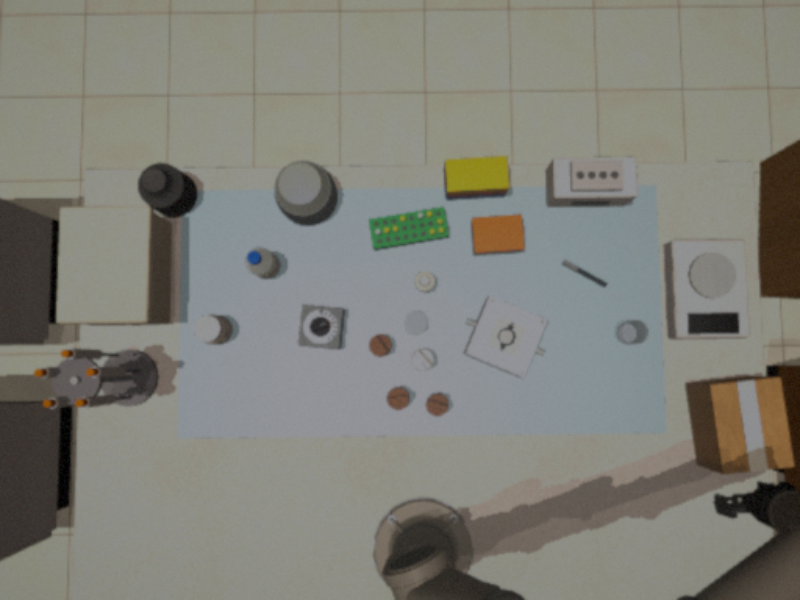

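The top view shows the white cartridge at about (423,358), so world (0.46,0.00). The three like it are brown decoys. The unit is at (506,336), the counter at (322,326) and the blanking plug at (425,282). I'll go over the unit first and look with the wrist camera.

```bash
python3 -m jog '[{"dx":0.3,"dy":0.4,"dz":0.1},{"dx":0.3,"dy":0.4,"dz":0.1},{"dx":0.3,"dy":0.4,"dz":0.1},{"dx":0.3,"dy":0.4,"dz":0.1},{"dx":0.3,"dy":0.4,"dz":0.1},{"dx":0.3,"dy":0.4,"dz":0.1},{"dx":0.3,"dy":0.45,"dz":0.1},{"dx":0.3,"dy":0.45,"dz":0.1},{"dx":0.3,"dy":0.45,"dz":0.1},{"dx":0.3,"dy":0.45,"dz":0.1}]'
cat >> h.py <<'E'
def look(name):
    c=read_camera("wrist"); cv2.imwrite(f"pics/{name}.png",c["pixels"]); np.savez(f"{name}.npz",**c)
    return c
def grid(c,zlo,zhi,ctr,r,step=.0005):
    """points in height band near ctr"""
    P,u,v=pts(c); m=(P[:,2]>zlo)&(P[:,2]<zhi)&(np.hypot(P[:,0]-ctr[0],P[:,1]-ctr[1])<r)
    return P[m],u[m],v[m]
def rect(P):
    (cx,cy),(w,h),a=cv2.minAreaRect((P[:,:2]*1000).astype(np.float32))
    if w<h: w,h,a=h,w,a+90
    return np.round([cx,cy,w,h,a%180],1)
E
python3 - <<'E'
from h import *
c=look("w1");o=get_obs();print(o["eef_pos"],o["q"].round(3),o["t"]);print(c["cam_to_world"].round(3))
for l in ["unit","cartridge","counter","reset_knob"]:
    print(l,[(round(r["conf"],2),np.round(r["box"])) for r in spot_in("wrist",l)[:3]])
E
```

```text
[ 0.1740815  -0.65218131  0.2502888 ] [ 1.202  0.477  0.022  1.555 -0.011  1.109 -0.083] 1.35
[[ 0.257 -0.922 -0.29   0.248]
 [-0.967 -0.245 -0.077 -0.633]
 [ 0.001  0.3   -0.954  0.374]
 [ 0.     0.     0.     1.   ]]
unit []
cartridge []
counter []
reset_knob []$[0]: bad value
```

View pics/w1.png

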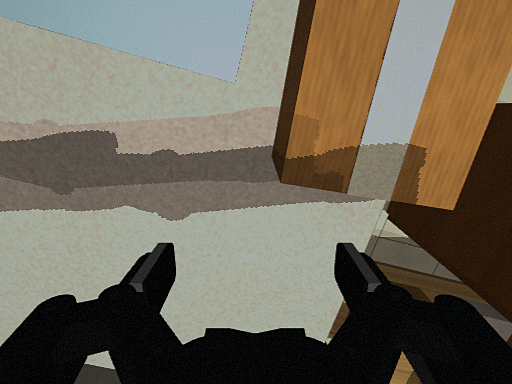

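The move was refused, probably because every row needs all its keys. The picture shows only the starting view.

```bash
python3 -m jog '[{"gripper":0,"dx":0.3,"dy":0.4,"dz":0.1,"rx":0,"ry":0,"rz":0},{"gripper":0,"dx":0.3,"dy":0.4,"dz":0.1,"rx":0,"ry":0,"rz":0},{"gripper":0,"dx":0.3,"dy":0.4,"dz":0.1,"rx":0,"ry":0,"rz":0},{"gripper":0,"dx":0.3,"dy":0.4,"dz":0.1,"rx":0,"ry":0,"rz":0},{"gripper":0,"dx":0.3,"dy":0.4,"dz":0.1,"rx":0,"ry":0,"rz":0},{"gripper":0,"dx":0.3,"dy":0.4,"dz":0.1,"rx":0,"ry":0,"rz":0},{"gripper":0,"dx":0.3,"dy":0.45,"dz":0.1,"rx":0,"ry":0,"rz":0},{"gripper":0,"dx":0.3,"dy":0.45,"dz":0.1,"rx":0,"ry":0,"rz":0},{"gripper":0,"dx":0.3,"dy":0.45,"dz":0.1,"rx":0,"ry":0,"rz":0},{"gripper":0,"dx":0.3,"dy":0.45,"dz":0.1,"rx":0,"ry":0,"rz":0}]'
python3 - <<'E'
from h import *
c=look("w2");o=get_obs();print(o["eef_pos"],o["q"].round(3),o["t"]);print(c["cam_to_world"].round(3))
for l in ["unit","cartridge","counter","reset_knob"]:
    print(l,[(round(r["conf"],2),np.round(r["box"])) for r in spot_in("wrist",l)[:3]])
E
```

```text
t: 2.55
eef_pos: [0.4496, -0.244, 0.3426]
tool_rot: [0.092, 0.701, 0.092, -0.701]
contact_force: [0.9, -0.3, 0.5]
gripper_width: 1.002
[ 0.45491993 -0.23520089  0.34429812] [ 0.586  0.139 -0.254  1.805  0.033  1.198 -0.976] 2.6
[[ 0.256 -0.922 -0.289  0.523]
 [-0.967 -0.244 -0.078 -0.224]
 [ 0.001  0.299 -0.954  0.466]
 [ 0.     0.     0.     1.   ]]
unit [(0.79, array([237., 107., 153., 164.]))]
cartridge [(0.91, array([113., 191.,  53.,  33.])), (0.85, array([100., 115.,  56.,  38.])), (0.78, array([ 52., 163.,  56.,  38.]))]
counter [(0.73, array([435., 165.,  65.,  41.]))]
reset_knob []
```

View pics/w2.png

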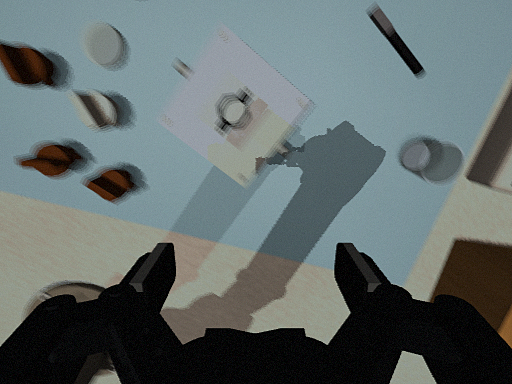

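The wrist picture was slightly blurred by motion. The unit is at (237,107) with its studs on a diagonal, and the white cartridge is at (97,109). On to the counter.

```bash
python3 -m jog '[{"gripper":0,"dx":0.045,"dy":0.44,"dz":-0.05,"rx":0,"ry":0,"rz":0},{"gripper":0,"dx":0.045,"dy":0.44,"dz":-0.05,"rx":0,"ry":0,"rz":0},{"gripper":0,"dx":0.045,"dy":0.44,"dz":-0.05,"rx":0,"ry":0,"rz":0},{"gripper":0,"dx":0.045,"dy":0.44,"dz":-0.05,"rx":0,"ry":0,"rz":0},{"gripper":0,"dx":0.045,"dy":0.44,"dz":-0.05,"rx":0,"ry":0,"rz":0},{"gripper":0,"dx":0.045,"dy":0.44,"dz":-0.05,"rx":0,"ry":0,"rz":0},{"gripper":0,"dx":0.045,"dy":0.44,"dz":-0.05,"rx":0,"ry":0,"rz":0},{"gripper":0,"dx":0.045,"dy":0.44,"dz":-0.05,"rx":0,"ry":0,"rz":0},{"gripper":0,"dx":0.045,"dy":0.44,"dz":-0.05,"rx":0,"ry":0,"rz":0},{"gripper":0,"dx":0.045,"dy":0.44,"dz":-0.05,"rx":0,"ry":0,"rz":0}]'
python3 -m jog '[{"gripper":0,"dx":0,"dy":0,"dz":0,"rx":0,"ry":0,"rz":0},{"gripper":0,"dx":0,"dy":0,"dz":0,"rx":0,"ry":0,"rz":0}]'
python3 - <<'E'
from h import *
c=look("w3");o=get_obs();print(o["eef_pos"],o["q"].round(3),o["t"])
P,u,v=grid(c,.074,.09,(.539,.245),.05);print("bar",len(P),rect(P),P[:,2].mean())
P,u,v=grid(c,.04,.05,(.539,.245),.09);print("box",len(P),rect(P),P[:,2].mean())
for l in ["counter","reset_knob"]:
    print(l,[(round(r["conf"],2),np.round(r["box"])) for r in spot_in("wrist",l)[:3]])
x,y=map(int,proj(c,(.539,.245,.06)));print(x,y)
cv2.imwrite("pics/w3c.png",cv2.resize(c["pixels"][max(0,y-110):y+110,max(0,x-130):x+130],None,fx=2.5,fy=2.5))
E
```

```text
t: 3.8
eef_pos: [0.4934, 0.1991, 0.2911]
tool_rot: [-0.093, -0.7, -0.095, 0.701]
contact_force: [-0.4, -0.1, 0.1]
gripper_width: 1.0
t: 4.0
eef_pos: [0.4946, 0.1915, 0.2915]
tool_rot: [-0.091, -0.701, -0.09, 0.702]
contact_force: [0.8, 0.5, 0.4]
gripper_width: 1.003
[0.49459231 0.19151484 0.29171004] [ 0.007  0.252 -0.583  1.819  0.155  1.116 -1.944] 4.05
bar 383 [537.8 242.3  41.9  12.  108.4] 0.08284497990404709
box 4718 [537.9 242.4  99.9  99.9  83.9] 0.04546765758891994
counter [(0.67, array([228., 122.,  91., 101.]))]
reset_knob [(0.58, array([226., 125.,  49.,  40.]))]
222 123
```

View pics/w3c.png

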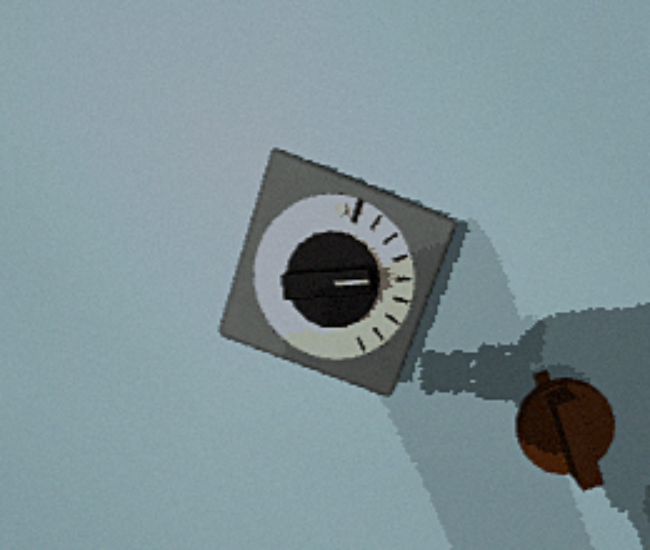

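The depth readings agree with the given sizes. The bar centre is (0.538,0.242) with its axis at 108.4°, the pointer is at -71.6° and the zero direction at -6.1°, so q is about 65.5°. I'll turn the jaws +93.7° and approach.

```bash
python3 -m jog '[{"gripper":0,"dx":0.043,"dy":0.051,"dz":-0.1,"rx":0,"ry":0,"rz":93.7},{"gripper":0,"dx":0.043,"dy":0.051,"dz":-0.1,"rx":0,"ry":0,"rz":93.7},{"gripper":0,"dx":0.043,"dy":0.051,"dz":-0.1,"rx":0,"ry":0,"rz":93.7},{"gripper":0,"dx":0.043,"dy":0.051,"dz":-0.1,"rx":0,"ry":0,"rz":93.7},{"gripper":0,"dx":0.043,"dy":0.051,"dz":-0.1,"rx":0,"ry":0,"rz":93.7},{"gripper":0,"dx":0.043,"dy":0.051,"dz":-0.1,"rx":0,"ry":0,"rz":93.7},{"gripper":0,"dx":0.043,"dy":0.051,"dz":-0.1,"rx":0,"ry":0,"rz":93.7},{"gripper":0,"dx":0.043,"dy":0.051,"dz":-0.1,"rx":0,"ry":0,"rz":93.7},{"gripper":0,"dx":0.043,"dy":0.051,"dz":-0.1,"rx":0,"ry":0,"rz":93.7},{"gripper":0,"dx":0.043,"dy":0.051,"dz":-0.1,"rx":0,"ry":0,"rz":93.7}]'
python3 - <<'E'
from h import *
from scipy.spatial.transform import Rotation as R
o=get_obs();q=o["tool_rot"];y=R.from_quat(np.r_[q[1:],q[0]]).as_matrix()
print(o["eef_pos"].round(4),o["q"].round(2),np.degrees(np.arctan2(y[1,1],y[0,1])),y[:,0].round(3),tcp_to_tips)
E
```

```text
t: 5.15
eef_pos: [0.5375, 0.2437, 0.192]
tool_rot: [0.546, 0.449, 0.546, -0.449]
contact_force: [1.0, 0.1, 0.2]
gripper_width: 1.006
[0.5375 0.2437 0.192 ] [ 0.11  0.54 -0.86  1.78  0.47  1.04 -0.74] 11.115307039563184 [ 0.001 -0.001 -1.   ] 0.019
```

```bash
python3 -m jog '[{"gripper":0,"dx":0,"dy":-0.001,"dz":-0.05,"rx":0,"ry":0,"rz":7.3},{"gripper":0,"dx":0,"dy":-0.001,"dz":-0.09,"rx":0,"ry":0,"rz":7.3},{"gripper":0,"dx":0,"dy":-0.001,"dz":-0.112,"rx":0,"ry":0,"rz":7.3},{"gripper":0,"dx":0,"dy":-0.001,"dz":-0.112,"rx":0,"ry":0,"rz":7.3},{"gripper":1,"dx":0,"dy":-0.001,"dz":-0.112,"rx":0,"ry":0,"rz":7.3},{"gripper":1,"dx":0,"dy":-0.001,"dz":-0.112,"rx":0,"ry":0,"rz":7.3},{"gripper":1,"dx":0,"dy":-0.001,"dz":-0.112,"rx":0,"ry":0,"rz":7.3},{"gripper":1,"dx":0,"dy":-0.001,"dz":-0.112,"rx":0,"ry":0,"rz":7.3},{"gripper":1,"dx":0,"dy":-0.001,"dz":-0.112,"rx":0,"ry":0,"rz":7.3},{"gripper":1,"dx":0,"dy":-0.001,"dz":-0.112,"rx":0,"ry":0,"rz":7.3}]' 30
```

```text
t: 6.15
eef_pos: [0.5377, 0.2444, 0.0808]
tool_rot: [0.573, 0.415, 0.572, -0.414]
contact_force: [0.7, -0.6, 4.8]
gripper_width: 0.133
```

```bash
python3 -m jog '[{"gripper":1,"dx":0,"dy":0,"dz":0.001,"rx":0,"ry":0,"rz":8},{"gripper":1,"dx":0,"dy":0,"dz":0.001,"rx":0,"ry":0,"rz":16},{"gripper":1,"dx":0,"dy":0,"dz":0.001,"rx":0,"ry":0,"rz":24},{"gripper":1,"dx":0,"dy":0,"dz":0.001,"rx":0,"ry":0,"rz":32},{"gripper":1,"dx":0,"dy":0,"dz":0.001,"rx":0,"ry":0,"rz":40},{"gripper":1,"dx":0,"dy":0,"dz":0.001,"rx":0,"ry":0,"rz":48},{"gripper":1,"dx":0,"dy":0,"dz":0.001,"rx":0,"ry":0,"rz":55},{"gripper":1,"dx":0,"dy":0,"dz":0.001,"rx":0,"ry":0,"rz":60},{"gripper":1,"dx":0,"dy":0,"dz":0.001,"rx":0,"ry":0,"rz":64},{"gripper":1,"dx":0,"dy":0,"dz":0.001,"rx":0,"ry":0,"rz":64}]' 30
cat >> h.py <<'E'
def st():
    from scipy.spatial.transform import Rotation as R
    o=get_obs();q=o["tool_rot"];y=R.from_quat(np.r_[q[1:],q[0]]).as_matrix()
    print("t",o["t"],o["eef_pos"].round(4),"q",o["q"].round(2),"yaw",np.degrees(np.arctan2(y[1,1],y[0,1])).round(2),"x",y[:,0].round(3),"F",o["contact_force"].round(1),"M",o["torque"].round(3),"w",(o["gripper_width"]*85).round(1))
E
python3 -c "from h import *;st()"
```

```text
t: 7.15
eef_pos: [0.5365, 0.2428, 0.0808]
tool_rot: [0.705, 0.047, 0.706, -0.049]
contact_force: [-2.0, -3.8, 5.3]
gripper_width: 0.131Traceback (most recent call last):
  File "<string>", line 1, in <module>
    from h import *;st()
                    ~~^^
  File "h.py", line 26, in st
    print("t",o["t"],o["eef_pos"].round(4),"q",o["q"].round(2),"yaw",np.degrees(np.arctan2(y[1,1],y[0,1])).round(2),"x",y[:,0].round(3),"F",o["contact_force"].round(1),"M",o["torque"].round(3),"w",(o["gripper_width"]*85).round(1))
                                                                                                                                                                                                     ^^^^^^^^^^^^^^^^^^^^^^^^^^^^^
AttributeError: 'float' object has no attribute 'round'
```

```bash
sed -i 's/(o\["gripper_width"\]\*85).round(1)/round(o["gripper_width"]*85,1)/' h.py; python3 -c "from h import *;st()"; python3 -m jog '[{"gripper":1,"dx":0,"dy":0,"dz":0.001,"rx":0,"ry":0,"rz":3},{"gripper":1,"dx":0,"dy":0,"dz":0.001,"rx":0,"ry":0,"rz":5},{"gripper":1,"dx":0,"dy":0,"dz":0.001,"rx":0,"ry":0,"rz":5},{"gripper":1,"dx":0,"dy":0,"dz":0.001,"rx":0,"ry":0,"rz":5}]' 30;  python3 -c "from h import *;st()"
```

```text
t 7.15 [0.5365 0.2428 0.0808] q [ 0.19  0.8  -1.03  1.84  0.82  1.    0.25] yaw 82.24 x [-0.001 -0.003 -1.   ] F [-2.  -3.8  5.3] M [-0.865  0.452 -0.056] w 11.2
t: 7.55
eef_pos: [0.5365, 0.2428, 0.0809]
tool_rot: [0.706, 0.018, 0.708, -0.019]
contact_force: [-1.2, -1.6, -5.5]
gripper_width: 0.131
t 7.55 [0.5365 0.2428 0.0809] q [ 0.2   0.81 -1.04  1.84  0.83  1.01  0.32] yaw 87.01 x [-0.002 -0.002 -1.   ] F [-1.2 -1.6 -5.5] M [-0.543  0.049 -0.925] w 11.1
```

The torque rose to about 0.9 N m, so the knob is at its stop. I'll release it, rise and verify.

```bash
python3 -m jog '[{"gripper":0,"dx":0,"dy":0,"dz":0,"rx":0,"ry":0,"rz":0},{"gripper":0,"dx":0,"dy":0,"dz":0,"rx":0,"ry":0,"rz":0},{"gripper":0,"dx":0,"dy":0,"dz":0,"rx":0,"ry":0,"rz":0},{"gripper":0,"dx":0,"dy":0,"dz":0,"rx":0,"ry":0,"rz":0},{"gripper":0,"dx":0,"dy":0,"dz":0.05,"rx":0,"ry":0,"rz":0},{"gripper":0,"dx":0,"dy":0,"dz":0.1,"rx":0,"ry":0,"rz":0},{"gripper":0,"dx":0,"dy":0,"dz":0.15,"rx":0,"ry":0,"rz":0},{"gripper":0,"dx":0,"dy":0,"dz":0.19,"rx":0,"ry":0,"rz":0},{"gripper":0,"dx":0,"dy":0,"dz":0.19,"rx":0,"ry":0,"rz":0},{"gripper":0,"dx":0,"dy":0,"dz":0.19,"rx":0,"ry":0,"rz":0}]'
python3 - <<'E'
from h import *
c=look("w4");st()
P,u,v=grid(c,.074,.09,(.539,.243),.05);print("bar",len(P),rect(P) if len(P)>9 else 0)
P,u,v=grid(c,.04,.05,(.539,.243),.09);print("box",len(P),rect(P))
P,u,v=grid(c,.06,.085,(.46,0),.04);print("wing",len(P),rect(P) if len(P)>9 else 0)
for n in ["top","side"]:
    c=read_camera(n)
    P,u,v=grid(c,.068,.09,(.539,.243),.05);print(n,"bar",len(P),rect(P))
    P,u,v=grid(c,.04,.05,(.539,.243),.09);print("box",len(P),rect(P))
E
```

```text
t: 8.55
eef_pos: [0.5372, 0.2445, 0.2729]
tool_rot: [0.708, 0.017, 0.706, -0.017]
contact_force: [-0.2, 0.0, -0.8]
gripper_width: 1.002
t 8.6 [0.5368 0.2438 0.2715] q [ 0.32  0.61 -1.23  1.69  0.6   1.28  0.49] yaw 87.18 x [ 0.    -0.001 -1.   ] F [-1.  -0.8 -1.3] M [-0.025 -0.002 -0.014] w 84.9
bar 365 [537.7 241.8  42.2  11.9 173.9]
box 4502 [537.6 241.8 100.3 100.3 174.3]
wing 884 [455.5  -4.1  50.5  13.4  41.1]
top bar 0 [0. 0. 0. 0. 0.]
box 47 [581.2 213.2  57.9  22.   62.6]
side bar 95 [536.1 244.   42.1  13.4 174.5]
box 866 [536.  244.3 101.9 100.3  84.2]
```

The knob bar and the box agree within 0.4°, so the counter is at zero. Now over the cartridge, which reads as wing centre (0.4555,-0.004), axis about 41°.

```bash
python3 -m jog '[{"gripper":0,"dx":-0.081,"dy":-0.248,"dz":-0.03,"rx":0,"ry":0,"rz":44},{"gripper":0,"dx":-0.081,"dy":-0.248,"dz":-0.03,"rx":0,"ry":0,"rz":44},{"gripper":0,"dx":-0.081,"dy":-0.248,"dz":-0.03,"rx":0,"ry":0,"rz":44},{"gripper":0,"dx":-0.081,"dy":-0.248,"dz":-0.03,"rx":0,"ry":0,"rz":44},{"gripper":0,"dx":-0.081,"dy":-0.248,"dz":-0.03,"rx":0,"ry":0,"rz":44},{"gripper":0,"dx":-0.081,"dy":-0.248,"dz":-0.03,"rx":0,"ry":0,"rz":44},{"gripper":0,"dx":-0.081,"dy":-0.248,"dz":-0.03,"rx":0,"ry":0,"rz":44},{"gripper":0,"dx":-0.081,"dy":-0.248,"dz":-0.03,"rx":0,"ry":0,"rz":44},{"gripper":0,"dx":-0.081,"dy":-0.248,"dz":-0.03,"rx":0,"ry":0,"rz":44},{"gripper":0,"dx":-0.081,"dy":-0.248,"dz":-0.03,"rx":0,"ry":0,"rz":44}]'
python3 - <<'E'
from h import *
c=look("w5");st()
for lo in (.06,.073):
    P,u,v=grid(c,lo,.085,(.456,-.004),.04);print("wing",len(P),rect(P) if len(P)>9 else 0)
P,u,v=grid(c,.044,.048,(.456,-.004),.04);print("body",len(P),rect(P), c["pixels"][v,u].mean(0))
P,u,v=grid(c,.076,.085,(.5,-.197),.11);print("unit",len(P),rect(P) if len(P)>9 else 0)
E
```

```text
t: 9.7
eef_pos: [0.4562, -0.0023, 0.242]
tool_rot: [0.662, -0.249, 0.661, 0.25]
contact_force: [-0.8, -0.3, -0.6]
gripper_width: 0.997
t 9.75 [ 0.4562 -0.0024  0.2421] q [ 1.01  0.44 -1.39  2.01  0.49  1.1   1.69] yaw 131.31 x [ 0.     0.001 -1.   ] F [0.6 0.2 0.3] M [-0.004 -0.023  0.006] w 84.9
wing 512 [455.9  -5.   50.3  11.2  41.2]
wing 490 [455.9  -4.8  50.1  11.2  40.9]
body 1061 [455.3  -5.6  52.9  51.3 130.3] [119.81055608 134.55230914 140.2271442 ]
unit 20471 [ 507.9 -204.3  151.7  150.7  156.5]
```

View pics/w5.png

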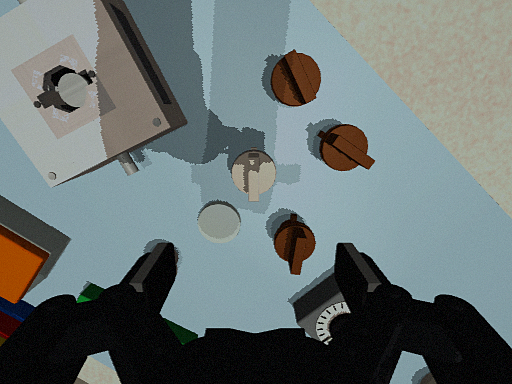

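The white cartridge is at (253,175) with clear room for the jaws, and the unit is at the upper left. Descending to grip.

```bash
python3 -m jog '[{"gripper":0,"dx":0,"dy":-0.003,"dz":-0.05,"rx":0,"ry":0,"rz":-0.3},{"gripper":0,"dx":0,"dy":-0.003,"dz":-0.1,"rx":0,"ry":0,"rz":-0.3},{"gripper":0,"dx":0,"dy":-0.003,"dz":-0.145,"rx":0,"ry":0,"rz":-0.3},{"gripper":0,"dx":0,"dy":-0.003,"dz":-0.172,"rx":0,"ry":0,"rz":-0.3},{"gripper":0,"dx":0,"dy":-0.003,"dz":-0.172,"rx":0,"ry":0,"rz":-0.3},{"gripper":0,"dx":0,"dy":-0.003,"dz":-0.172,"rx":0,"ry":0,"rz":-0.3}]' 30; python3 -c "from h import *;st()"
```

```text
t: 10.35
eef_pos: [0.4564, -0.0055, 0.0705]
tool_rot: [0.662, -0.247, 0.662, 0.248]
contact_force: [0.9, 0.1, 0.4]
gripper_width: 1.001
t 10.35 [ 0.4564 -0.0055  0.0705] q [ 0.73  0.66 -1.07  2.15  0.82  0.82  1.42] yaw 130.99 x [ 0.     0.001 -1.   ] F [0.9 0.1 0.4] M [-0.053 -0.     0.058] w 85.1
```

```bash
python3 -m jog '[{"gripper":1,"dx":0,"dy":0,"dz":0,"rx":0,"ry":0,"rz":0},{"gripper":1,"dx":0,"dy":0,"dz":0,"rx":0,"ry":0,"rz":0},{"gripper":1,"dx":0,"dy":0,"dz":0,"rx":0,"ry":0,"rz":0},{"gripper":1,"dx":0,"dy":0,"dz":0,"rx":0,"ry":0,"rz":0},{"gripper":1,"dx":0,"dy":0,"dz":0,"rx":0,"ry":0,"rz":0},{"gripper":1,"dx":0,"dy":0,"dz":0,"rx":0,"ry":0,"rz":0},{"gripper":1,"dx":0,"dy":0,"dz":0,"rx":0,"ry":0,"rz":0},{"gripper":1,"dx":0,"dy":0,"dz":0.05,"rx":0,"ry":0,"rz":0},{"gripper":1,"dx":0,"dy":0,"dz":0.1,"rx":0,"ry":0,"rz":0},{"gripper":1,"dx":0,"dy":0,"dz":0.15,"rx":0,"ry":0,"rz":0}]' 90; python3 -c "from h import *;st()"
```

```text
t: 11.35
eef_pos: [0.4551, -0.0066, 0.2211]
tool_rot: [0.662, -0.247, 0.663, 0.248]
contact_force: [1.9, -1.9, -1.5]
gripper_width: 0.122
t 11.35 [ 0.4551 -0.0066  0.2211] q [ 0.98  0.45 -1.34  2.03  0.51  1.06  1.68] yaw 130.94 x [-0.002  0.001 -1.   ] F [ 1.9 -1.9 -1.5] M [-0.12  -0.154 -0.042] w 10.3
```

```bash
python3 -m jog '[{"gripper":1,"dx":0.117,"dy":-0.226,"dz":0.02,"rx":0,"ry":0,"rz":-64.4},{"gripper":1,"dx":0.117,"dy":-0.226,"dz":0.02,"rx":0,"ry":0,"rz":-64.4},{"gripper":1,"dx":0.117,"dy":-0.226,"dz":0.02,"rx":0,"ry":0,"rz":-64.4},{"gripper":1,"dx":0.117,"dy":-0.226,"dz":0.02,"rx":0,"ry":0,"rz":-64.4},{"gripper":1,"dx":0.117,"dy":-0.226,"dz":0.02,"rx":0,"ry":0,"rz":-64.4},{"gripper":1,"dx":0.117,"dy":-0.226,"dz":0.02,"rx":0,"ry":0,"rz":-64.4},{"gripper":1,"dx":0.117,"dy":-0.226,"dz":0.02,"rx":0,"ry":0,"rz":-64.4},{"gripper":1,"dx":0.117,"dy":-0.226,"dz":0.02,"rx":0,"ry":0,"rz":-64.4},{"gripper":1,"dx":0.117,"dy":-0.226,"dz":0.02,"rx":0,"ry":0,"rz":-64.4},{"gripper":1,"dx":0.117,"dy":-0.226,"dz":0.02,"rx":0,"ry":0,"rz":-64.4}]'
python3 - <<'E'
from h import *
c=look("w6");st()
P,u,v=grid(c,.076,.085,(.508,-.204),.11);print("unit",len(P),rect(P),P[:,2].mean())
P,u,v=grid(c,.03,.074,(.508,-.204),.035);print("hole",len(P),rect(P),P.mean(0).round(4),"z",np.percentile(P[:,2],[5,50,95]).round(4))
e,_=cv2.minEnclosingCircle((P[:,:2]*1000).astype(np.float32));print(e,_)
print(proj(c,(.508,-.204,.08)))
E
```

```text
t: 12.35
eef_pos: [0.5726, -0.2327, 0.2395]
tool_rot: [0.692, 0.143, 0.693, -0.143]
contact_force: [-0.9, -0.1, -1.7]
gripper_width: 0.117
t 12.4 [ 0.5727 -0.2327  0.2395] q [ 0.94  0.56 -0.92  1.66  0.47  1.17  1.06] yaw 66.61 x [-0.001  0.    -1.   ] F [ 0.5  0.4 -1.7] M [ 0.006  0.008 -0.054] w 10.0
unit 22432 [ 507.6 -203.6  151.   150.1   66.6] 0.08010878715196718
hole 1557 [ 508.8 -204.    64.8   44.6  156.3] [ 0.5076 -0.2036  0.0513] z [0.0305 0.0643 0.0664]
(508.70880126953125, -204.2906494140625) 33.11879348754883
[255.93494961 114.06066219]
```

View pics/w6.png

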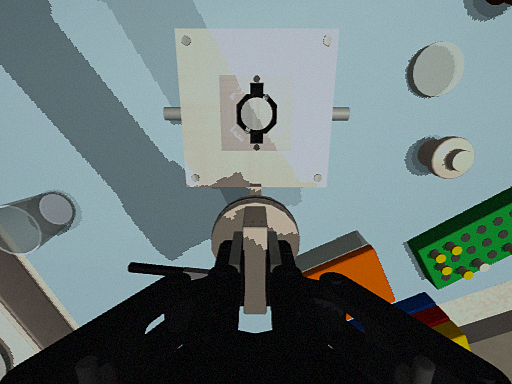

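The socket is at (257,114) with its notches upright in the image, and the held cartridge is aligned with it. Now the cartridge's offset from the TCP, measured in the same picture.

```bash
python3 - <<'E'
from h import *
from scipy.optimize import least_squares
c=dict(np.load("w6.npz"));T=np.array([.5727,-.2327])
a=np.radians(156.5);X=np.array([np.cos(a),np.sin(a)]);Y=np.array([-X[1],X[0]])
P,u,v=grid(c,.15,.26,T,.04)
h,e=np.histogram(P[:,2],bins=22,range=(.15,.26));print(h)
L=np.c_[(P[:,:2]-T)@X,(P[:,:2]-T)@Y,P[:,2]]*1000
B=L[(L[:,2]>190)&(L[:,2]<219)]
print("body",len(B),np.percentile(B,[1,50,99],axis=0).round(1))
# outermost boundary of the top face by angle
top=B[B[:,2]>np.median(B[:,2])-3]
th=np.round(np.degrees(np.arctan2(top[:,1],top[:,0]))/6);E=np.array([top[th==k][np.argmax(np.hypot(*top[th==k][:,:2].T))][:2] for k in np.unique(th) if (th==k).sum()>3])
E=E[np.hypot(*E.T)>20]
f=least_squares(lambda p:np.hypot(E[:,0]-p[0],E[:,1]-p[1])-27,[0,0],loss="soft_l1")
print("centre in unit axes rel TCP mm",f.x.round(2),len(E),np.abs(f.fun).mean())
W=L[(L[:,2]>238)&(L[:,2]<248)&(np.abs(L[:,1])<9)];print("wingtop",np.percentile(W,[1,50,99],axis=0).round(1))
S=np.array([.5076,-.2036])-T;print("socket rel TCP local",S@X*1000,S@Y*1000)
E
```

```text
[   0    0    0    0   14   99   11    0    0    1   88  254  962 1162
   74  203  283  305 1084 1531  216  545]
body 2458 [[ -8.  -25.3 201.6]
 [ 13.4  -0.3 214.9]
 [ 25.5  26.1 217.2]]
centre in unit axes rel TCP mm [-1.67  0.46] 39 0.2893670216448279
wingtop [[-25.4  -7.9 238.8]
 [  4.8   0.3 245.1]
 [ 23.6   7.9 247.3]]
socket rel TCP local 71.30420874819617 -0.7278837775735979
```

```bash
python3 -m jog '[{"gripper":1,"dx":-0.033,"dy":0.015,"dz":0,"rx":0,"ry":0,"rz":-0.1},{"gripper":1,"dx":-0.066,"dy":0.03,"dz":0,"rx":0,"ry":0,"rz":-0.1},{"gripper":1,"dx":-0.066,"dy":0.03,"dz":-0.04,"rx":0,"ry":0,"rz":-0.1},{"gripper":1,"dx":-0.066,"dy":0.03,"dz":-0.078,"rx":0,"ry":0,"rz":-0.1},{"gripper":1,"dx":-0.066,"dy":0.03,"dz":-0.078,"rx":0,"ry":0,"rz":-0.1},{"gripper":1,"dx":-0.066,"dy":0.03,"dz":-0.078,"rx":0,"ry":0,"rz":-0.1}]' 90
python3 - <<'E'
from h import *
st()
c=read_camera("side");x,y=map(int,proj(c,(.508,-.204,.09)))
cv2.imwrite("pics/s7.png",cv2.resize(c["pixels"][y-45:y+45,x-60:x+60],None,fx=5,fy=5,interpolation=2))
E
```

```text
t: 13.0
eef_pos: [0.5071, -0.2025, 0.1623]
tool_rot: [0.692, 0.145, 0.693, -0.144]
contact_force: [-0.5, -0.3, -1.5]
gripper_width: 0.119
t 13.0 [ 0.5071 -0.2025  0.1623] q [ 0.97  0.53 -0.91  1.9   0.51  0.96  0.98] yaw 66.45 x [-0.001  0.001 -1.   ] F [-0.5 -0.3 -1.5] M [0.007 0.014 0.016] w 10.1
```

View pics/s7.png

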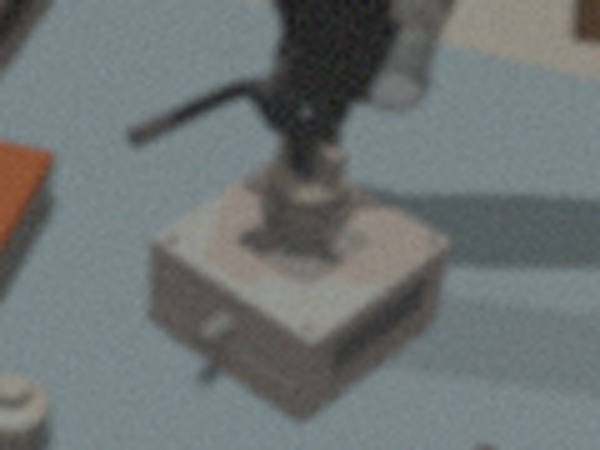

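The cartridge hangs over the socket. Lowering in small steps while watching the forces.

```bash
python3 -m jog '[{"gripper":1,"dx":-0.0005,"dy":0,"dz":-0.005,"rx":0,"ry":0,"rz":0},{"gripper":1,"dx":-0.0005,"dy":0,"dz":-0.01,"rx":0,"ry":0,"rz":0},{"gripper":1,"dx":-0.0005,"dy":0,"dz":-0.015,"rx":0,"ry":0,"rz":0},{"gripper":1,"dx":-0.0005,"dy":0,"dz":-0.015,"rx":0,"ry":0,"rz":0}]' 90; python3 -c "from h import *;st()"
```

```text
t: 13.45
eef_pos: [0.5061, -0.2028, 0.1464]
tool_rot: [0.692, 0.145, 0.692, -0.145]
contact_force: [-0.0, -0.2, -1.7]
gripper_width: 0.118
t 13.45 [ 0.5061 -0.2028  0.1464] q [ 0.96  0.55 -0.9   1.92  0.53  0.93  0.96] yaw 66.39 x [-0.001  0.    -1.   ] F [-0.  -0.2 -1.7] M [ 0.045  0.018 -0.004] w 10.0
```

```bash
python3 -m jog '[{"gripper":1,"dx":0.0005,"dy":0,"dz":-0.005,"rx":0,"ry":0,"rz":0},{"gripper":1,"dx":0.0005,"dy":0,"dz":-0.01,"rx":0,"ry":0,"rz":0},{"gripper":1,"dx":0.0005,"dy":0,"dz":-0.015,"rx":0,"ry":0,"rz":0},{"gripper":1,"dx":0.0005,"dy":0,"dz":-0.015,"rx":0,"ry":0,"rz":0}]' 90; python3 -c "from h import *;st()"
```

```text
t: 13.85
eef_pos: [0.5071, -0.2029, 0.1316]
tool_rot: [0.692, 0.145, 0.692, -0.145]
contact_force: [-1.0, -0.3, 2.2]
gripper_width: 0.118
t 13.85 [ 0.5071 -0.2029  0.1316] q [ 0.94  0.57 -0.88  1.93  0.56  0.91  0.94] yaw 66.39 x [ 0.  0. -1.] F [-1.  -0.3  2.2] M [-0.121  0.088 -0.032] w 10.0
```

```bash
python3 -m jog '[{"gripper":1,"dx":0,"dy":0,"dz":-0.005,"rx":0,"ry":0,"rz":0},{"gripper":1,"dx":0,"dy":0,"dz":-0.01,"rx":0,"ry":0,"rz":0},{"gripper":1,"dx":0,"dy":0,"dz":-0.012,"rx":0,"ry":0,"rz":0},{"gripper":1,"dx":0,"dy":0,"dz":-0.012,"rx":0,"ry":0,"rz":0}]' 110; python3 -c "from h import *;st()"
```

```text
t: 14.25
eef_pos: [0.5073, -0.2028, 0.1204]
tool_rot: [0.692, 0.144, 0.692, -0.145]
contact_force: [-2.5, 0.3, 7.3]
gripper_width: 0.117
t 14.25 [ 0.5073 -0.2028  0.1204] q [ 0.93  0.59 -0.87  1.93  0.57  0.89  0.93] yaw 66.39 x [ 0.    -0.001 -1.   ] F [-2.5  0.3  7.3] M [ 0.05   0.555 -0.074] w 10.0
```

```bash
python3 -m jog '[{"gripper":1,"dx":0,"dy":0,"dz":-0.0015,"rx":0,"ry":0,"rz":0},{"gripper":1,"dx":0,"dy":0,"dz":-0.0015,"rx":0,"ry":0,"rz":0}]' 110; python3 -c "from h import *;st()"
```

```text
t: 14.45
eef_pos: [0.5074, -0.2027, 0.1203]
tool_rot: [0.692, 0.144, 0.692, -0.145]
contact_force: [-7.9, 1.1, 21.3]
gripper_width: 0.114
t 14.45 [ 0.5074 -0.2027  0.1203] q [ 0.93  0.59 -0.87  1.93  0.58  0.89  0.92] yaw 66.39 x [ 0.    -0.002 -1.   ] F [-7.9  1.1 21.3] M [ 0.12   1.694 -0.043] w 9.7
```

The shoulder met the top at z 0.1203: the force rose to about 21 N with no further descent. Now twisting clockwise, with a small shift that keeps the cartridge axis fixed, since it sits 1.4 mm off the TCP.

```bash
python3 -m jog '[{"gripper":1,"dx":0,"dy":0.0001,"dz":0,"rx":0,"ry":0,"rz":-8},{"gripper":1,"dx":0.0001,"dy":0.0003,"dz":0,"rx":0,"ry":0,"rz":-16},{"gripper":1,"dx":0.0003,"dy":0.0005,"dz":0,"rx":0,"ry":0,"rz":-24},{"gripper":1,"dx":0.0005,"dy":0.0007,"dz":0,"rx":0,"ry":0,"rz":-32},{"gripper":1,"dx":0.0007,"dy":0.0008,"dz":0,"rx":0,"ry":0,"rz":-40},{"gripper":1,"dx":0.0009,"dy":0.0008,"dz":0,"rx":0,"ry":0,"rz":-48},{"gripper":1,"dx":0.0011,"dy":0.0008,"dz":0,"rx":0,"ry":0,"rz":-56},{"gripper":1,"dx":0.0013,"dy":0.0008,"dz":0,"rx":0,"ry":0,"rz":-64},{"gripper":1,"dx":0.0015,"dy":0.0007,"dz":0,"rx":0,"ry":0,"rz":-72},{"gripper":1,"dx":0.0016,"dy":0.0007,"dz":0,"rx":0,"ry":0,"rz":-80}]' 115; python3 -c "from h import *;st()"
```

```text
t: 15.45
eef_pos: [0.5096, -0.2036, 0.1203]
tool_rot: [-0.437, -0.557, -0.434, 0.557]
contact_force: [-4.3, -2.3, 16.4]
gripper_width: 0.117
t 15.45 [ 0.5096 -0.2036  0.1203] q [ 0.69  0.49 -0.54  1.94  0.35  0.8  -0.29] yaw -13.95 x [ 0.002 -0.003 -1.   ] F [-4.3 -2.3 16.4] M [-0.422  1.207  0.277] w 9.9
```

```bash
python3 -m jog '[{"gripper":1,"dx":0.0001,"dy":0,"dz":0,"rx":0,"ry":0,"rz":-5},{"gripper":1,"dx":0.0001,"dy":0,"dz":0,"rx":0,"ry":0,"rz":-10},{"gripper":1,"dx":0.0001,"dy":0,"dz":0,"rx":0,"ry":0,"rz":-12},{"gripper":1,"dx":0.0001,"dy":0,"dz":0,"rx":0,"ry":0,"rz":-12}]' 115; python3 -c "from h import *;st()"
```

```text
t: 15.85
eef_pos: [0.5095, -0.2035, 0.1203]
tool_rot: [-0.378, -0.599, -0.375, 0.599]
contact_force: [-4.2, -3.0, 17.1]
gripper_width: 0.119
t 15.85 [ 0.5095 -0.2035  0.1203] q [ 0.66  0.48 -0.49  1.95  0.32  0.79 -0.47] yaw -25.69 x [ 0.002 -0.003 -1.   ] F [-4.2 -3.  17.1] M [-0.285  1.259  0.107] w 10.1
```

```bash
python3 - <<'E'
from h import *
c=look("w8");st();T=np.array([.508,-.2036])
P,u,v=grid(c,.120,.132,T,.04);a=np.radians(156.5);X=np.array([np.cos(a),np.sin(a)]);Y=np.array([-X[1],X[0]])
L=np.c_[(P[:,:2]-T)@X,(P[:,:2]-T)@Y,P[:,2]]*1000
W=L[np.abs(L[:,1])>12];f=L[(np.abs(L[:,0])<10)&(L[:,2]>122)]
print(len(P),np.percentile(f,[1,50,99],axis=0).round(1))
print("slope deg",np.degrees(np.arctan(np.polyfit(f[:,1],f[:,0],1)[0])))
B,_,_=grid(c,.086,.103,T,.045);print("body z",np.percentile(B[:,2],[5,50,75,95]).round(4))
U,_,_=grid(c,.076,.0845,T,.11);print("unit z",np.median(U[:,2]),rect(U))
cv2.imwrite("pics/w8c.png",cv2.resize(c["pixels"][60:320,96:416],(800,650))[:600])
E
```

```text
t 15.9 [ 0.5095 -0.2035  0.1203] q [ 0.66  0.48 -0.49  1.95  0.32  0.79 -0.46] yaw -25.66 x [ 0.002 -0.003 -1.   ] F [-5.  -2.8 16.8] M [-0.313  1.287  0.077] w 9.9
2678 [[ -8.8 -23.4 122.8]
 [ -0.7  -5.1 126.2]
 [  9.   26.  131.5]]
slope deg 1.1324975109800783
body z [0.0893 0.0959 0.0965 0.0973]
unit z 0.08017254390818268 [ 507.7 -203.8  151.1  150.8  156.5]
```

View pics/w8c.png

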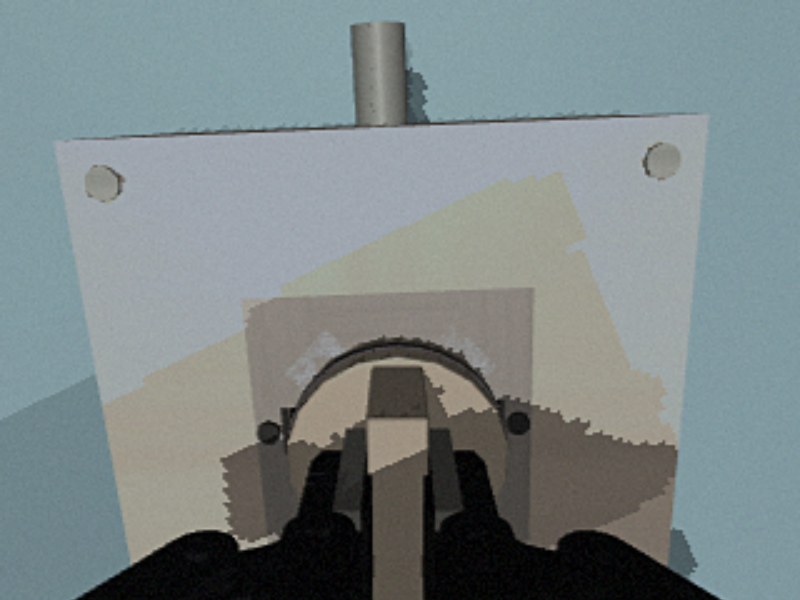

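The wing is in line with the jaws and square to the notch/stud axis, with studs at (268,432) and (518,423) on either side. The body top is at 0.096, so the shoulder is on the top face. One small extra turn to confirm the end stop.

```bash
python3 -m jog '[{"gripper":1,"dx":0,"dy":0,"dz":-0.0002,"rx":0,"ry":0,"rz":-2},{"gripper":1,"dx":0,"dy":0,"dz":-0.0002,"rx":0,"ry":0,"rz":-2},{"gripper":1,"dx":0,"dy":0,"dz":-0.0002,"rx":0,"ry":0,"rz":-2}]' 115; python3 -c "from h import *;st()"; python3 -m jog '[{"gripper":1,"dx":0,"dy":0,"dz":0,"rx":0,"ry":0,"rz":0},{"gripper":1,"dx":0,"dy":0,"dz":0,"rx":0,"ry":0,"rz":0},{"gripper":1,"dx":0,"dy":0,"dz":0,"rx":0,"ry":0,"rz":0}]' 115; python3 -c "from h import *;st()"
```

```text
t: 16.2
eef_pos: [0.5093, -0.2034, 0.1203]
tool_rot: [-0.367, -0.605, -0.365, 0.605]
contact_force: [-5.2, -1.8, 20.3]
gripper_width: 0.115
t 16.2 [ 0.5093 -0.2034  0.1203] q [ 0.65  0.48 -0.49  1.95  0.31  0.79 -0.49] yaw -27.63 x [ 0.001 -0.003 -1.   ] F [-5.2 -1.8 20.3] M [-0.162  1.559  0.195] w 9.7
t: 16.5
eef_pos: [0.5093, -0.2034, 0.1203]
tool_rot: [-0.367, -0.605, -0.365, 0.605]
contact_force: [-5.7, -1.7, 20.5]
gripper_width: 0.117
t 16.5 [ 0.5093 -0.2034  0.1203] q [ 0.65  0.48 -0.49  1.95  0.31  0.79 -0.49] yaw -27.64 x [ 0.001 -0.003 -1.   ] F [-5.7 -1.7 20.5] M [-0.089  1.604  0.135] w 9.9
```

```bash
python3 - <<'E'
from h import *
T=np.array([.508,-.2036])
for s in (0,1):
    c=dict(np.load("w8.npz")) if s==0 else look("w9")
    P,u,v=grid(c,.1235,.1285,T,.04)
    m=np.zeros(c["range_z"].shape,np.uint8);m[v,u]=1
    n,lab,stt,_=cv2.connectedComponentsWithStats(m,connectivity=4);k=1+np.argmax(stt[1:,4])
    s_=lab[v,u]==k;print(s_.sum(),rect(P[s_]),P[s_,2].mean().round(4))
    # light (wing) pixels only
    g=s_&(c["pixels"][v,u].mean(1)>50);print(" light",g.sum(),rect(P[g]))
    U,_,_=grid(c,.076,.0845,T,.11);print(" unit",rect(U))
E
```

```text
2061 [ 510.1 -205.8   50.9   22.6   73.3] 0.1261
 light 1901 [ 507.2 -205.1   51.1   13.8   64.3]
 unit [ 507.7 -203.8  151.1  150.8  156.5]
2066 [ 506.5 -203.9   51.    22.6   54. ] 0.1261
 light 1904 [ 506.5 -204.4   50.5   14.6   63. ]
 unit [ 507.8 -203.4  150.9  150.1  156.4]
```

The wing top is at 0.1261, so the underside is at 0.050 and fully home. The wing lies at 63° against the unit's y axis at 66.5°, about 93° clockwise, and it is still pressed with about 20 N. Handing in.

```bash
python3 -c "
from h import *
print(hand_in());st()"
```

```text
the job is handed in; nothing more can be done
None
the job is handed in; nothing more can be done
```

The counter is at zero, and the cartridge is in the socket, pressed fully down and turned clockwise. I handed in at about 16.6 s with the arm still gripping and pressing it. `hand_in()` gives no verdict.

- **Reset knob:** I turned it anticlockwise until the torque rose to about 0.9 N m at the stop. Afterwards its bar lay within 0.4° of the counter's axis in the wrist view.
- **Cartridge down:** I took the white one, not the brown look-alikes, by its wing. The spring was felt on the way in, and the shoulder met the unit's top with no further descent. The last measurement puts its underside at about 50 mm.
- **Twist:** The wing measures about 93° clockwise from where it went in. I did not feel a hard end stop: the twisting torque stayed at 0.1–0.2 N m. That it is fully turned therefore rests on the measured angle.
- **Hold:** At the last reading the wrist force was about 20 N and the grip command was 115 N.

I did not deliberately touch anything else on the bench, but I took no final picture of the other objects. The first move command was refused for missing values and moved nothing.

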